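Click the batch thumbwheel round to its mark and start the tablet counter

TASK

Set the batch size on the beige tablet counter: with a fingertip, flick the toothed rim of its black thumbwheel round anticlockwise (seen from above), click by click, until the wheel rests with its yellow bar pointing straight at the red pointer, and do not let it click past. Only then press the green start button fully down and let it come back up. Pick nothing up, and leave everything else on the counter where it stands.

Things in the scene. Friction and masses are not known exactly. Their poses are not given: they have to be found in the camera images.
- machine: Beige tablet counter, fixed. Origin: centre of its underside, on the counter; x points from its front (robot's side) to its back, y to its left, z up. Left part: control deck, x -120 to 120 mm, y -60 to 210 mm, 80 mm high, with thumbwheel and start button. Right part: tower, x -120 to 120 mm, y -240 to -60 mm, 200 mm high; a black speed knob (leave alone) is 20 mm proud of its front.
- hopper (a point): Centre of the mouth of the clear hopper on the tower: 152 mm across, rim 310 mm above the counter. Leave alone.
- wheel_axis (a point): Point on the black thumbwheel's vertical axis, level with its top face (110 mm above the counter); at x -90, y 60 mm in the machine's frame; has the machine's axes, does not turn. The wheel lies flat, 18 mm thick, underside 12 mm above the deck: a disc of 43 mm radius with 8 teeth, 7 mm wide, every 45 degrees, out to 55 mm radius; gaps between teeth are 26 mm wide at the root, 35 mm at the tips.
- wheel_front (a point): Nearest point of the thumbwheel's rim: 55 mm from its axis straight to the machine's front (-x), at the level of the top face; does not turn. Here the rim sticks out 25 mm beyond the deck's front edge, so a fingertip can reach down past it from above. At every click rest one tooth points straight here.
- pointer (a point): Tip of the red pointer on top of the guard plate, 38 mm behind the wheel's axis (machine's +x), pointing at the axis; does not move. The guard, 130 mm wide in y, top 115 mm above the counter, covers the far part of the wheel from 39 mm behind the axis on. A yellow radial bar, 22 mm long, on the wheel's top face marks one tooth.
- wheel (a joint): Turn of the thumbwheel, rad, growing anticlockwise from above (near rim moves to the machine's -y, robot's right); 0 when the yellow bar points at the red pointer. Clicks into rests at multiples of 0.785 (45 degrees); past half-way it snaps to the next by itself. Takes about 3 to 5 N at the teeth, does not coast. Starts 2 to 5 clicks short (-1.57 to -3.93). Stops at -4.87 and 1.73.
- start_top (a point): Centre of the top face of the green start button, a round spring button of 14 mm radius in a black housing on the deck, pressed straight down; in the machine's frame at x -60, y 165 mm.
- start (a joint): Travel of the start button in m: 0 up, 0.006 fully down (about 5 N); springs back.
- tub: Loose squat white tub, 84 mm across, 62 mm high, on the counter before the machine; origin at the centre of its underside. Leave alone.
- popper: Loose yellow pet pill popper lying on the counter before the machine, about 155 mm long (x -96 to 59 mm), 44 mm over its finger bar, 14 mm high; origin on the counter under its barrel. Leave alone.
- scoop: Loose stainless pill scoop, about 160 mm long (x -100 to 58 mm), 50 mm wide, 20 mm high; origin on the counter. Leave alone.
- vial: Loose small amber vial, 32 mm across, 55 mm high, standing on the machine's deck behind the button; origin at the centre of its underside. Leave alone.
- vial2: Loose amber vial, 38 mm across, 68 mm high, on the counter; origin at the centre of its underside. Leave alone.
- bottle: Loose white stock bottle, 66 mm across, 110 mm high, on the counter; origin at the centre of its underside. Leave alone.
- tray: Loose blue counting tray, 150 x 110 x 22 mm, on the counter; origin at the centre of its underside. Leave alone.

How it is judged:
By the outcome, as a careful person would: the job done as asked, in the order asked, and still so for the second after the job is handed in, with the robot touching nothing.
It also fails if it takes over 58 s, if anything falls off the work surface, if the arm or the gripper's body presses on something with over 40 N, if the wrist force passes 120 N, or if a joint passes its speed limit or range.

ROBOT

A 6-joint arm with a two-finger parallel gripper is mounted at the origin on the work surface. World frame = base frame: x ahead of the robot, y to its left, z up, the work surface at z = 0. Lengths are in m, angles in degrees, forces in N, time in s.
With the tool pointing down it reaches from about 0.4 to 0.825 m from the base axis. Payload 7 kg.
Tool frame: the origin (TCP) lies at the centre of the arm's flange, where the gripper is bolted on; the fingertips stand 178 mm ahead of it and the grasp point (between the pads) lies 159 mm ahead of it (tip_reach is the distance from the TCP to the fingertips, in m); z points along the fingers, y is the line along which they close (so a half turn about z gives the same grasp; the last joint's range is limited). The gripper opens to 88 mm and grips with 3 to 60 N. Pads are 19 mm wide; open, the fingers measure 130 mm over their backs; the gripper's body (78 mm by 193 mm) begins 47 mm behind the grasp point.
Start: joints at [-59.868, 20.546, 0.682, 0, -70.136, -16.507], TCP at [0.159, -0.656, 0.405] pointing down, gripper open.
Joint ranges: [-176.03, 176.03], [-82.01, 121.73], [-58.28, 71.71], [-173.87, 95.51], [-174.79, -0.11], [-173.66, 173.66]. Speed limits (degrees/s): [136.94, 136.94, 172.46, 180, 180, 180].

INTERFACE

Orientations are given as [roll, pitch, yaw] about the fixed x, y, z axes, in that order (R = Rz(yaw) Ry(pitch) Rx(roll)).
In Python, from plant import * gives the robot as it stands.
- The arm moves only by the shell command python3 -m handwheel 'ROWS'. ROWS is JSON, a list of rows, each a list of 7 numbers: the opening, from -1 (shut) to 1 (fully open), then the shift along the tool's x, y, z as a fraction of full scale, then the turn, a rotation vector about the tool's x, y, z as a fraction of full scale. A call has 1 to 5 rows; each row shifts and turns the commanded pose from where the row before left it, along the tool's axes as they then stand; what a row does not reach is not made up. Full scale, the value 1, is 0.025 m for a shift and 6 degrees for a turn. A row lasts 1/8 s, in which the tool goes at most 62.5 mm and 10.7 degrees, less where a joint would pass 70% of its speed; a pose out of reach is approached as far as the arm can. A call with a number of a shift or a turn outside -1 to 1 is refused whole. A call with a gripper value outside its range is refused whole. The fingers move at their own pace and stop on an object; the grip force is fixed at half the most. Time passes only in rows, so rows that do not move let the fingers close. It gives the time, the measured TCP pose, the force, the opening and the grip force at its end, in the units of the state.
- get_obs(): the state, without advancing time (a new reading comes with each control period).
- snapshot(name): name is "scene" or "side" or "wrist"; returns a dict with "color" (420x560x3 uint8, red, green, blue), "fx", "fy", "cx", "cy" (pixels), "k1" (the pictures are not rectified: a ray, as slopes to the right and down, at radius r is drawn at 1 + k1 r^2 times it, then the intrinsics apply), "R" (3x3) and "t" (3): a world point X has camera coordinates R X + t; the wrist camera has in their place "tool_from_camera" (4x4, takes a point from camera to tool coordinates, whose origin is the TCP and whose axes are the flange's). Camera axes: x right, y down, z forward; pixel columns grow to the right and rows downward; lengths in m; the calibration is good to about 2 mm. A picture is of the moment at which its call begins: read the wrist's pose just before it. There is no depth.
- close_job(): hands the job in; it is judged then, once.
The state is a dict: "clock": time; "joint_pos": joint angles; "qvel": joint speeds; "tau": joint torques, N m; "tool_pos": TCP position; "orientation": TCP orientation; "force": force on the tool from outside, world axes, zero at the start; "moment": the same for the moment, N m; "opening": finger opening in m; "gripper_force": force on a finger pad.
Only numpy, scipy, OpenCV 4.12 (cv2) and the standard library are available. Lean on these libraries where they do the work, as an engineer would, in place of code of your own. Each camera call takes 0.05 s, during which the arm holds its last target. There are 200 camera calls.

## Working session

There is one attempt and no reset: what is moved stays moved. The work goes in short steps, Python scripts to look and compute and a shell command to move; the robot and the scene stay as the last step left them, time stands still between calls to the robot, and variables do not carry over. Pictures are saved under pics/ and viewed, at most 13 in all, crops included, and the job is handed in when it is done.

```bash
ls; mkdir -p pics
python3 - <<'E'
from plant import *
import cv2,json
o=get_obs();print(o)
for n in("scene","side"):
    s=snapshot(n);cv2.imwrite(f"pics/{n}0.png",s["color"][:,:,::-1])
    print(n,{k:(v.tolist() if hasattr(v,'tolist') else v) for k,v in s.items() if k!="color"})
s=snapshot("wrist");cv2.imwrite("pics/w0.png",s["color"][:,:,::-1]);print({k:(v.tolist() if hasattr(v,'tolist') else v) for k,v in s.items() if k!="color"})
E
```

```text
pics
{'clock': 0.0, 'joint_pos': array([-5.98693837e+01,  2.05917417e+01,  6.32582242e-01, -2.11008016e-02,
       -7.01353735e+01, -1.65078166e+01]), 'qvel': array([ 0.04137001, -0.01073059,  0.03038324, -0.01503827, -0.08097429,
        0.06507278]), 'tau': array([ 7.48235880e-05, -5.82715237e+01,  2.93063557e+01,  6.99765980e+00,
        6.99490993e-03, -1.30438784e-04]), 'tool_pos': array([ 0.15894536, -0.65581206,  0.40370684]), 'orientation': array([ 1.79903727e+02, -7.84562216e-03, -1.66384380e+02]), 'force': array([0.27051504, 0.19388533, 1.1612554 ]), 'moment': array([-0.02610036, -0.03521659,  0.01923548]), 'gripper_force': 0.0, 'opening': 0.08736341168742483}
scene {'fx': 489.44637073350606, 'fy': 489.44637073350606, 'cx': 285.236884323184, 'cy': 208.8440214517589, 'k1': -0.10257566027905028, 'R': [[0.7707342505979786, 0.6370836676190073, -0.009649632546698364], [0.5429321902071725, -0.6646066176956062, -0.5133446021456234], [-0.3334566715362206, 0.3904131710999513, -0.8581283144376864]], 't': [-0.4157108382601556, -0.2368169955346296, 1.8240180299448703]}
side {'fx': 541.6353195604161, 'fy': 541.6353195604161, 'cx': 275.9408267046697, 'cy': 212.8390139577195, 'k1': 0.00434869836883881, 'R': [[-0.9988242513930679, -0.04739003623106564, -0.010212702634262515], [-0.030850132876077477, 0.7838654166311992, -0.620163912132208], [0.03739497467048148, -0.619119692043158, -0.7844057768743032]], 't': [0.5779425615191311, 0.1624774694474442, 1.3003515280892712]}
{'fx': 343.6001550107342, 'fy': 343.6001550107342, 'cx': 280.79045137676945, 'cy': 208.485915130317, 'k1': -0.00918082768686644, 'tool_from_camera': [[-0.00047941375498178557, -0.9566507053744713, -0.29123735692554564, 0.0786385151793114], [0.9999997736576826, -0.000596115018355087, 0.0003119799165970264, -0.00024090551982747233], [-0.00047206676964458335, -0.2912371414387441, 0.9566507746296729, 0.020381863648646248], [0.0, 0.0, 0.0, 1.0]]}
```

View pics/scene0.png

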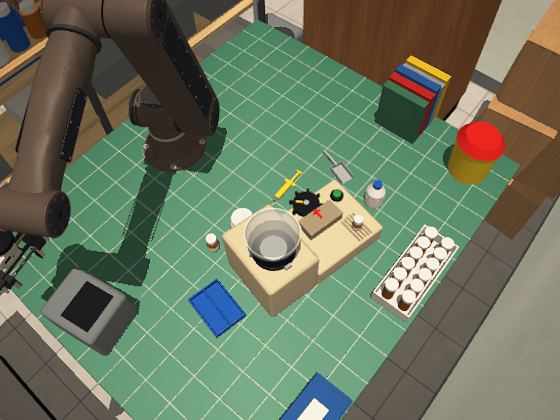

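View pics/side0.png

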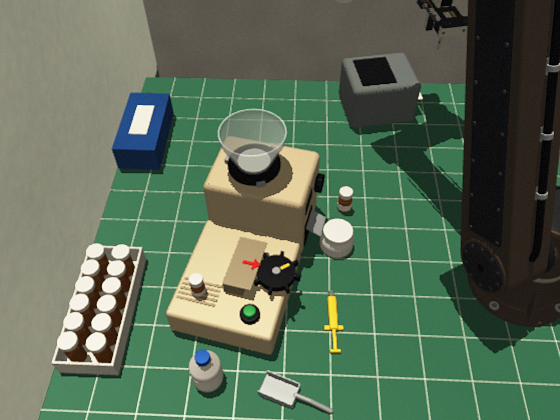

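The scene view shows the machine with its wheel near (306,203) and its green button at (337,195). In the side view the wheel is near (277,271), the button at (250,313), and the red pointer tip near (262,265). I'll enlarge both crops into one picture.

Run:
```python
import cv2,numpy as np
a=cv2.imread("pics/scene0.png")[165:255,260:380];b=cv2.imread("pics/side0.png")[225:345,205:325]
f=lambda i,s:cv2.resize(i,None,fx=s,fy=s,interpolation=cv2.INTER_CUBIC)
a=f(a,3.3);b=f(b,3.3)
c=np.zeros((max(a.shape[0],b.shape[0]),a.shape[1]+b.shape[1],3),np.uint8);c[:a.shape[0],:a.shape[1]]=a;c[:b.shape[0],a.shape[1]:]=b
cv2.imwrite("pics/crop1.png",c)
```

```text
(no output)
```

View pics/crop1.png

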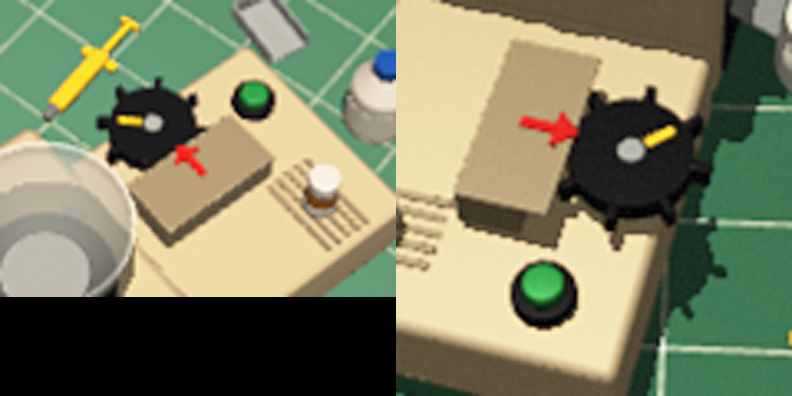

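```bash
cat > h.py <<'E'
import numpy as np,json,cv2
from scipy.optimize import least_squares
from scipy.spatial.transform import Rotation as Ro
def proj(s,X):
    c=np.asarray(s["R"])@np.asarray(X)+s["t"];a=c[:2]/c[2];a=a*(1+s["k1"]*(a@a))
    return np.array([s["fx"]*a[0]+s["cx"],s["fy"]*a[1]+s["cy"]])
def wcam(s,o):  # wrist camera world->cam
    T=np.eye(4);T[:3,:3]=Ro.from_euler('xyz',o["orientation"],degrees=True).as_matrix();T[:3,3]=o["tool_pos"]
    C=np.linalg.inv(T@np.asarray(s["tool_from_camera"]));return dict(s,R=C[:3,:3],t=C[:3,3])
def m2w(p,q): # pose (x,y,yaw rad)
    c,n=np.cos(p[2]),np.sin(p[2]);return np.array([p[0]+c*q[0]-n*q[1],p[1]+n*q[0]+c*q[1],q[2]])
def ray_z(s,u,z):
    return least_squares(lambda v:proj(s,[v[0],v[1],z])-u,[.5,.0]).x
E
python3 - <<'E'
from plant import *
from h import *
A=snapshot("scene");B=snapshot("side")
pts={'hub':((306.4,202),(275.9,270.5)),'but':((337.3,193.2),(250.2,310.8)),'tip':((313.3,209.8),(260.5,265)),'bar':((295.8,201.7),(289.8,263.8)),}
for k,(a,b) in pts.items():
    r=least_squares(lambda X:np.r_[proj(A,X)-a,proj(B,X)-b],[.5,0,.1]);print(k,r.x.round(4),r.fun.round(1))
def f(v):
    q={'hub':m2w(v,[-.09,.06,.112]),'tip':m2w(v,[-.052,.06,.117]),'but':m2w(v,[-.06,.165,v[3]])}
    return np.concatenate([np.r_[proj(A,q[k])-pts[k][0],proj(B,q[k])-pts[k][1]] for k in q])
best=min((least_squares(f,[.6,0,y,.1]) for y in np.arange(-3,3,.5)),key=lambda r:r.cost)
v=best.x;print(v.round(4),np.degrees(v[2]),best.fun.round(1))
print('axis',m2w(v,[-.09,.06,.11]),'front',m2w(v,[-.145,.06,.11]),'but',m2w(v,[-.06,.165,v[3]]))
for s,i in((A,0),(B,1)):
    d=ray_z(s,pts['bar'][i],.11)-ray_z(s,pts['hub'][i],.112);print('bar angle',np.degrees(np.arctan2(d[1],d[0])-v[2]))
E
```

```text
hub [0.575  0.0635 0.1078] [-0.2 -0.1 -0.2  0.1]
but [0.626  0.1591 0.096 ] [-0.8 -0.3 -0.5  0.2]
tip [0.6101 0.0527 0.111 ] [-0.5 -0.2 -0.4  0.1]
bar [0.5456 0.0437 0.1057] [-0.7 -0.3 -0.5  0.2]
[ 0.6486 -0.0149 -0.2219  0.0962] -12.715508095654373 [-0.5 -0.9  0.3 -1.   0.3 -1.5 -0.9 -0.5 -0.7 -0.3 -0.8  0.2]
axis [0.57399965 0.06346883 0.11      ] front [0.52034853 0.0755749  0.11      ] but [0.62637548 0.1592904  0.09619178]
bar angle -132.04330879321688
bar angle -133.5433565902973
```

The bar sits about -133° from the pointer, so it needs 3 clicks, and the machine's yaw is about -12.7°. I'll move to a hover in front of the wheel with the gripper shut.

```bash
python3 -m handwheel '[[-1,-0.93,0.89,0,0,0,0],[-1,-0.93,0.89,0,0,0,0],[-1,-0.93,0.89,0,0,0,0],[-1,-0.93,0.89,0,0,0,0],[-1,-0.93,0.89,0,0,0,0]]'
python3 -m handwheel '[[-1,-0.93,0.89,0,0,0,0],[-1,-0.93,0.89,0,0,0,0],[-1,-0.93,0.89,0,0,0,0],[-1,-0.93,0.89,0,0,0,0],[-1,-0.93,0.89,0,0,0,0]]'
python3 -m handwheel '[[-1,-0.93,0.89,0,0,0,0],[-1,-0.93,0.89,0,0,0,0],[-1,-0.93,0.89,0,0,0,0],[-1,-0.93,0.89,0,0,0,0],[-1,-0.93,0.89,0,0,0,0]]'
```

```text
clock: 0.88
tool_pos: [0.2462, -0.5195, 0.4046]
orientation: [180.0, 0.0, -166.4]
force: [0.7, -0.4, -0.5]
opening: 0.0431
gripper_force: 0.0
clock: 1.5
tool_pos: [0.3329, -0.384, 0.4047]
orientation: [-180.0, 0.0, -166.4]
force: [-0.3, -0.6, -0.6]
opening: 0.0008
gripper_force: 0.0
clock: 2.12
tool_pos: [0.4197, -0.2485, 0.4048]
orientation: [-180.0, 0.0, -166.4]
force: [0.9, -0.2, -0.8]
opening: 0.0004
gripper_force: 0.0
```

```bash
python3 -m handwheel '[[-1,-0.41,0.95,0,0,0,0],[-1,-0.41,0.95,0,0,0,0],[-1,-0.41,0.95,0,0,0,0],[-1,-0.41,0.95,0,0,0,0],[-1,-0.41,0.95,0,0,0,0]]'
python3 -m handwheel '[[-1,-0.41,0.95,0,0,0,0],[-1,-0.41,0.95,0,0,0,0],[-1,-0.41,0.95,0,0,0,0],[-1,-0.41,0.95,0,0,0,0],[-1,-0.41,0.95,0,0,0,0]]'
python3 -m handwheel '[[-1,-0.41,0.95,0,0,0,0],[-1,-0.41,0.95,0,0,0,0],[-1,-0.41,0.95,0,0,0,0],[-1,-0.41,0.95,0,0,0,0],[-1,0,0,0,0,0,-1]]'
python3 -m handwheel '[[-1,0,0,0,0,0,-1],[-1,0,0,0,0,0,-1],[-1,0,0,0,0,0,-1],[-1,0,0,0,0,0,-1],[-1,0,0,0,0,0,-1]]'
python3 -m handwheel '[[-1,0,0,0,0,0,-1],[-1,0,0,0,0,0,-1],[-1,0,0,0,0,0,-1],[-1,0,0,0,0,0,-1],[-1,0,0,0,0,0,-0.62]]'
python3 - <<'E'
from plant import *
import cv2
s=snapshot("wrist");o=get_obs();print(o["tool_pos"],o["orientation"],o["joint_pos"])
cv2.imwrite("pics/w1.png",s["color"][:,:,::-1])
E
```

```text
clock: 2.75
tool_pos: [0.4411, -0.1212, 0.4048]
orientation: [180.0, 0.0, -166.4]
force: [-0.2, 0.0, -0.1]
opening: 0.0005
gripper_force: 0.0
clock: 3.38
tool_pos: [0.4629, 0.0063, 0.4048]
orientation: [180.0, 0.0, -166.4]
force: [0.7, -0.9, 0.2]
opening: 0.0007
gripper_force: 0.0
clock: 4.0
tool_pos: [0.4807, 0.1089, 0.4046]
orientation: [180.0, 0.0, -160.2]
force: [-0.3, -0.3, 0.2]
opening: 0.0004
gripper_force: 0.0
clock: 4.62
tool_pos: [0.4803, 0.1074, 0.4047]
orientation: [180.0, 0.0, -130.2]
force: [-0.6, 0.8, -0.5]
opening: 0.0004
gripper_force: 0.0
clock: 5.25
tool_pos: [0.4803, 0.1074, 0.4047]
orientation: [180.0, 0.0, -102.5]
force: [0.6, -0.2, -0.2]
opening: 0.0003
gripper_force: 0.0
[0.48036373 0.1074359  0.40471415] [-1.79995671e+02  1.02615534e-02 -1.02353285e+02] [ 3.55383907e+01  3.10962432e+00 -2.17433160e+01 -4.04415444e-03
 -6.51365444e+01 -4.78899757e+01]
```

View pics/w1.png

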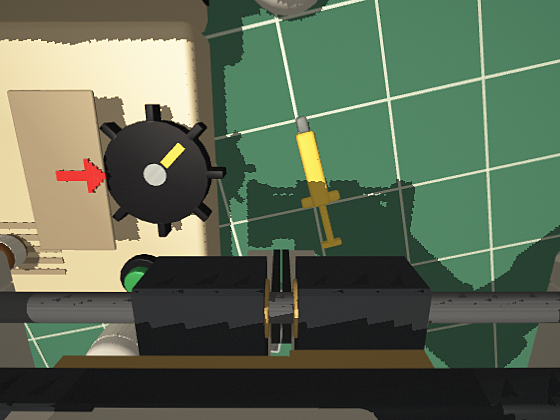

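The wrist view shows the hub at (155,174), the front tooth tip at (225,173), the pointer tip at (107,177), and the bar at -135° pointing at tooth (201,129). I'll refine the geometry from this view.

Run:
```python
from plant import *
from h import *
s=snapshot("wrist");o=get_obs();W=wcam(s,o)
hub=ray_z(W,(155,174),.112);ft=ray_z(W,(225,173),.11);tp=ray_z(W,(107,177),.117);bk=ray_z(W,(164,236),.11);fr=ray_z(W,(153,104),.11)
print(hub,ft,tp,np.hypot(*(ft-hub)))
for a,b in((ft,tp),(hub,tp),(ft,hub)): d=b-a;print(np.degrees(np.arctan2(d[1],d[0])))
d=bk-fr;print('sideteeth',np.degrees(np.arctan2(d[1],d[0]))-90,np.hypot(*d),(bk+fr)/2)
R=Ro.from_euler('xyz',o["orientation"],degrees=True).as_matrix()
for q in([0,0,.178],[0,.021,.178],[0,-.021,.178],[.0095,0,.178],[-.0095,0,.178],[.0095,0,.14]):print(q,proj(W,R@np.array(q)+o["tool_pos"]).round(0))
```

```text
[0.57404813 0.06081834] [0.51922285 0.07270655] [0.6100403  0.05417288] 0.056099383891620475
-11.5343118243312
-10.461070371924622
-12.234495554974222
sideteeth -13.820688417118632 0.10824952140223239 [0.57179429 0.06147827]
[0, 0, 0.178] [282. 267.]
[0, 0.021, 0.178] [323. 267.]
[0, -0.021, 0.178] [240. 267.]
[0.0095, 0, 0.178] [282. 250.]
[-0.0095, 0, 0.178] [281. 284.]
[0.0095, 0, 0.14] [282. 289.]
```

Run:
```python
import cv2
a=cv2.imread("pics/w1.png")[235:365,215:350];cv2.imwrite("pics/c2.png",cv2.resize(a,None,fx=4.4,fy=4.4,interpolation=cv2.INTER_CUBIC))
```

```text
(no output)
```

View pics/c2.png

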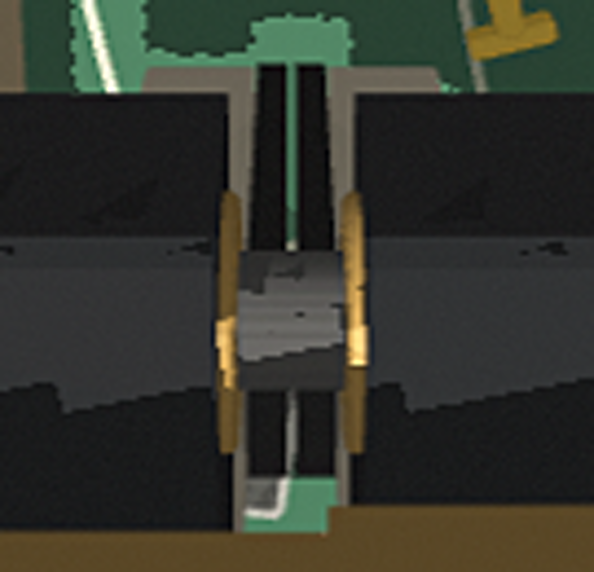

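```bash
python3 -m handwheel '[[-1,0.1,0,1,0,0,0],[-1,0,0,1,0,0,0],[-1,0,0,1,0,0,0],[-1,0,0,1,0,0,0],[-1,0,0,1,0,0,0]]'
python3 -m handwheel '[[-1,0,0,0.28,0,0,0],[-1,0,-0.4,0,0,0,0],[-1,0,-0.4,0,0,0,0],[-1,0,-0.2,0,0,0,0],[-1,0,0,0,0,0,0]]'
python3 - <<'E'
from plant import *
import cv2
s=snapshot("wrist");o=get_obs();print(o["tool_pos"],o["orientation"],o["force"])
cv2.imwrite("pics/w3.png",s["color"][:,:,::-1])
E
```

```text
clock: 5.98
tool_pos: [0.4799, 0.105, 0.279]
orientation: [-180.0, 0.0, -102.8]
force: [-0.0, 0.3, -0.1]
opening: 0.0003
gripper_force: 0.0
clock: 6.6
tool_pos: [0.5048, 0.0994, 0.273]
orientation: [-180.0, 0.0, -102.7]
force: [-0.1, -0.4, 0.2]
opening: 0.0004
gripper_force: 0.0
[0.50444334 0.09938617 0.27283746] [-1.79991075e+02  1.51459630e-02 -1.02694006e+02] [ 0.5564802   0.19912324 -0.34152748]
```

View pics/w3.png

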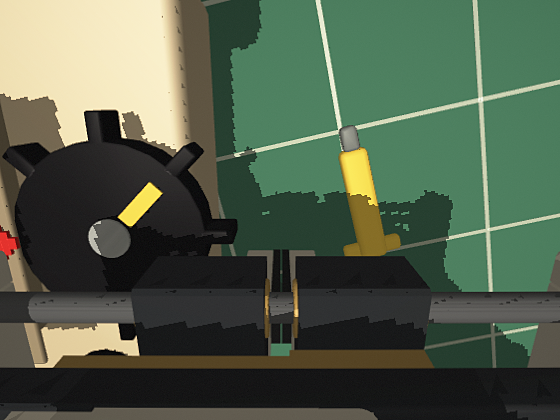

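The finger is about 3–4 mm outside the front tooth tip at (237,231), and it is in line with the gap next to it. I'll insert radially and watch the force.

```bash
python3 -m handwheel '[[-1,0,-0.16,0,0,0,0],[-1,0,-0.16,0,0,0,0],[-1,0,-0.08,0,0,0,0],[-1,0,0,0,0,0,0]]'
python3 -m handwheel '[[-1,0,-0.08,0,0,0,0],[-1,0,0,0,0,0,0]]'
```

```text
clock: 7.15
tool_pos: [0.5141, 0.0973, 0.2726]
orientation: [180.0, -0.0, -102.7]
force: [0.5, -0.6, -0.7]
opening: 0.0001
gripper_force: 0.0
clock: 7.4
tool_pos: [0.5161, 0.0969, 0.2727]
orientation: [-180.0, 0.0, -102.7]
force: [-0.2, 0.5, 0.6]
opening: 0.0004
gripper_force: 0.0
```

```bash
python3 -m handwheel '[[-1,0.2,0,0,0,0,0],[-1,0.2,0,0,0,0,0],[-1,0.2,0,0,0,0,0]]'
python3 -m handwheel '[[-1,0.2,0,0,0,0,0],[-1,0.16,0,0,0,0,0]]'
python3 -m handwheel '[[-1,0.12,0,0,0,0,0],[-1,0.08,0,0,0,0,0]]'
python3 -m handwheel '[[-1,0.08,0,0,0,0,0]]'
python3 - <<'E'
from plant import *
import cv2
s=snapshot("wrist");o=get_obs();print(o["tool_pos"],o["orientation"],o["force"])
cv2.imwrite("pics/w4.png",s["color"][:,:,::-1])
E
```

```text
clock: 7.78
tool_pos: [0.5127, 0.0822, 0.2727]
orientation: [-180.0, 0.1, -102.7]
force: [-0.6, 4.1, -0.7]
opening: -0.0
gripper_force: 1.9
clock: 8.02
tool_pos: [0.5111, 0.0734, 0.273]
orientation: [-179.9, 0.0, -102.6]
force: [1.2, 1.7, -0.3]
opening: 0.0004
gripper_force: 1.1
clock: 8.28
tool_pos: [0.5092, 0.068, 0.2725]
orientation: [179.9, -0.1, -102.7]
force: [0.3, 0.3, -0.4]
opening: 0.0006
gripper_force: 0.0
clock: 8.4
tool_pos: [0.5087, 0.066, 0.2724]
orientation: [179.9, -0.1, -102.7]
force: [-0.7, -2.3, 0.0]
opening: 0.0
gripper_force: 1.0
[0.50865948 0.06586496 0.27241547] [ 1.79929862e+02 -7.82648021e-02 -1.02678566e+02] [-0.89144494 -2.42296402  1.10119686]
```

View pics/w4.png

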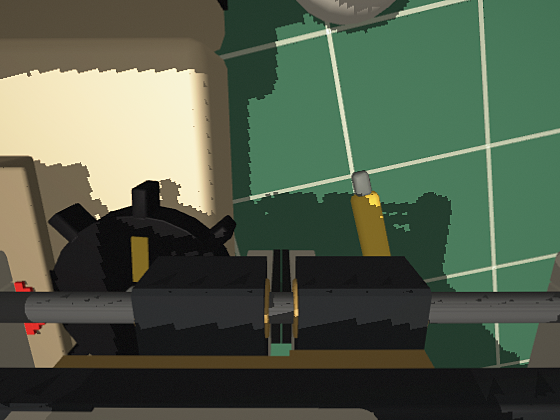

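The bar now points at -90°, straight up in the image, so one click is done. I'll retract, go back, and repeat the stroke.

```bash
python3 -m handwheel '[[-1,0,0.4,0,0,0,0],[-1,0,0.4,0,0,0,0],[-1,-0.62,0,0,0,0,0],[-1,-0.62,0,0,0,0,0],[-1,0,0,0,0,0,0]]'
python3 -m handwheel '[[-1,0,-0.4,0,0,0,0],[-1,0,-0.4,0,0,0,0],[-1,0,0,0,0,0,0]]'
python3 -m handwheel '[[-1,0.2,0,0,0,0,0],[-1,0.2,0,0,0,0,0],[-1,0.2,0,0,0,0,0]]'
python3 -m handwheel '[[-1,0.2,0,0,0,0,0],[-1,0.16,0,0,0,0,0]]'
python3 -m handwheel '[[-1,0.12,0,0,0,0,0],[-1,0.08,0,0,0,0,0]]'
python3 -m handwheel '[[-1,0,0.4,0,0,0,0],[-1,0,0.4,0,0,0,0],[-1,-0.58,0,0,0,0,0],[-1,-0.58,0,0,0,0,0],[-1,0,0,0,0,0,0]]'
python3 - <<'E'
from plant import *
import cv2
s=snapshot("wrist");o=get_obs();print(o["tool_pos"],o["orientation"],o["force"])
cv2.imwrite("pics/w5.png",s["color"][:,:,::-1])
E
```

```text
clock: 9.07
tool_pos: [0.4971, 0.103, 0.2727]
orientation: [-180.0, 0.0, -102.6]
force: [-0.0, -0.4, -0.6]
opening: 0.0003
gripper_force: 0.0
clock: 9.45
tool_pos: [0.5169, 0.0965, 0.2724]
orientation: [180.0, -0.0, -102.7]
force: [-0.4, 0.1, 0.1]
opening: 0.0005
gripper_force: 0.0
clock: 9.82
tool_pos: [0.5126, 0.0822, 0.2727]
orientation: [-180.0, 0.1, -102.7]
force: [1.0, 3.7, -2.0]
opening: 0.0
gripper_force: 1.9
clock: 10.07
tool_pos: [0.511, 0.0734, 0.273]
orientation: [-179.9, 0.0, -102.6]
force: [1.5, 2.2, -0.2]
opening: 0.0008
gripper_force: 1.1
clock: 10.32
tool_pos: [0.5092, 0.068, 0.2726]
orientation: [179.9, -0.1, -102.7]
force: [0.3, 0.4, 0.3]
opening: 0.0004
gripper_force: 0.0
clock: 10.95
tool_pos: [0.4971, 0.1029, 0.2727]
orientation: [-180.0, 0.0, -102.6]
force: [-0.7, -0.3, 0.3]
opening: 0.0006
gripper_force: 0.0
[0.49671058 0.10229014 0.27251269] [ 1.79992535e+02 -6.48187731e-03 -1.02580355e+02] [ 0.12583046 -0.15525087  0.12359274]
```

View pics/w5.png

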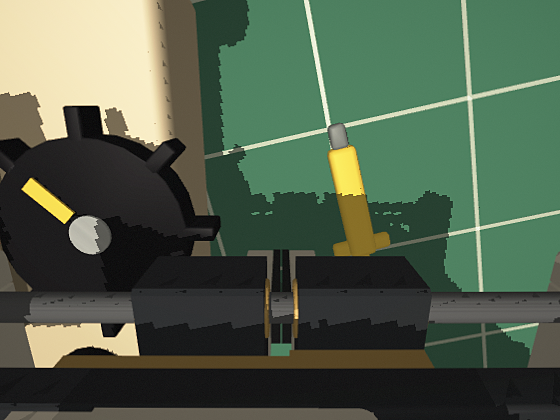

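The bar is now at -45° (upper left), so there is one more click. After that I'll rise and check.

```bash
python3 -m handwheel '[[-1,0,-0.4,0,0,0,0],[-1,0,-0.4,0,0,0,0],[-1,0,0,0,0,0,0]]'
python3 -m handwheel '[[-1,0.2,0,0,0,0,0],[-1,0.2,0,0,0,0,0],[-1,0.2,0,0,0,0,0]]'
python3 -m handwheel '[[-1,0.2,0,0,0,0,0],[-1,0.16,0,0,0,0,0]]'
python3 -m handwheel '[[-1,0.12,0,0,0,0,0],[-1,0.08,0,0,0,0,0]]'
python3 -m handwheel '[[-1,0,0.4,0,0,0,0],[-1,0,0.4,0,0,0,0],[-1,0,0.3,0,0,0,0],[-1,0,0,-1,0,0,0],[-1,0,0,-1,0,0,0]]'
python3 -m handwheel '[[-1,-0.4,0,-1,0,0,0],[-1,-0.4,0,-1,0,0,0],[-1,-0.4,0,-0.6,0,0,0],[-1,0,0,0,0,0,0]]'
python3 - <<'E'
from plant import *
import cv2
s=snapshot("wrist");o=get_obs();print(o["tool_pos"],o["orientation"],o["force"])
cv2.imwrite("pics/w6.png",s["color"][:,:,::-1])
E
```

```text
clock: 11.38
tool_pos: [0.5169, 0.0965, 0.2725]
orientation: [-180.0, -0.0, -102.7]
force: [-0.0, 0.3, -0.5]
opening: 0.0004
gripper_force: 0.0
clock: 11.75
tool_pos: [0.5125, 0.0822, 0.2727]
orientation: [-180.0, 0.1, -102.7]
force: [1.4, 3.8, -3.1]
opening: 0.0005
gripper_force: 1.9
clock: 12.0
tool_pos: [0.511, 0.0734, 0.273]
orientation: [-179.9, 0.0, -102.6]
force: [1.7, 3.1, -0.6]
opening: 0.0002
gripper_force: 1.1
clock: 12.25
tool_pos: [0.5092, 0.068, 0.2726]
orientation: [179.9, -0.1, -102.7]
force: [-0.6, -0.3, 0.3]
opening: 0.0005
gripper_force: 0.0
clock: 12.88
tool_pos: [0.4822, 0.0749, 0.3232]
orientation: [180.0, -0.0, -102.6]
force: [0.0, 0.9, -0.2]
opening: 0.0006
gripper_force: 0.0
clock: 13.38
tool_pos: [0.4894, 0.1047, 0.3883]
orientation: [-179.9, 0.1, -102.6]
force: [-0.4, -0.8, -1.4]
opening: 0.0006
gripper_force: 0.0
[0.48907572 0.10423542 0.38726793] [ 1.79984534e+02  1.52832709e-02 -1.02619748e+02] [-0.05604234 -0.48449625 -1.22519237]
```

View pics/w6.png

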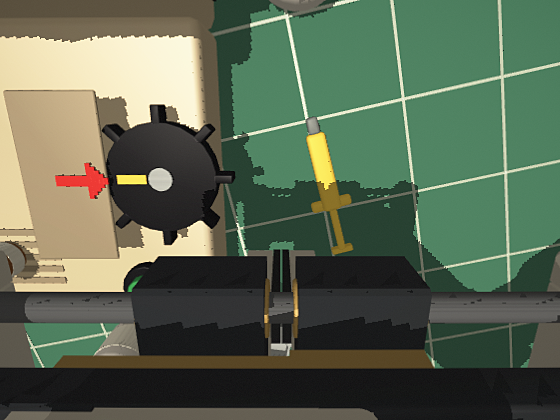

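The bar at (120–145,180) points straight at the red pointer tip (107,181), so the wheel is set. Next I'll move over the button.

```bash
python3 -m handwheel '[[-1,-0.66,-0.97,0,0,0,0],[-1,-0.66,-0.97,0,0,0,0],[-1,-0.66,-0.97,0,0,0,0],[-1,-0.66,-0.97,0,0,0,0],[-1,-0.66,-0.97,0,0,0,0]]'
python3 -m handwheel '[[-1,0,0,1,0,0,0],[-1,0,0,1,0,0,0],[-1,0,0,0.8,0,0,0],[-1,0,0,0.4,0,0,0],[-1,0,0,0,0,0,0]]'
python3 - <<'E'
from plant import *
import cv2,numpy as np
s=snapshot("scene");b=snapshot("side");w=snapshot("wrist");o=get_obs();print(o["tool_pos"],o["force"])
c=cv2.resize(b["color"][225:345,185:325,::-1],(560,480),interpolation=cv2.INTER_CUBIC)
cv2.imwrite("pics/side7.png",c)
E
```

```text
clock: 14.05
tool_pos: [0.6263, 0.1578, 0.3857]
orientation: [179.9, -0.1, -102.7]
force: [0.1, 0.9, 1.0]
opening: 0.0004
gripper_force: 0.0
clock: 14.68
tool_pos: [0.6255, 0.1576, 0.3063]
orientation: [179.9, -0.1, -102.7]
force: [-0.1, 0.7, 0.8]
opening: 0.0003
gripper_force: 0.0
[0.62599977 0.15790595 0.30843485] [-0.27304049 -0.35574245 -0.63046389]
```

View pics/side7.png

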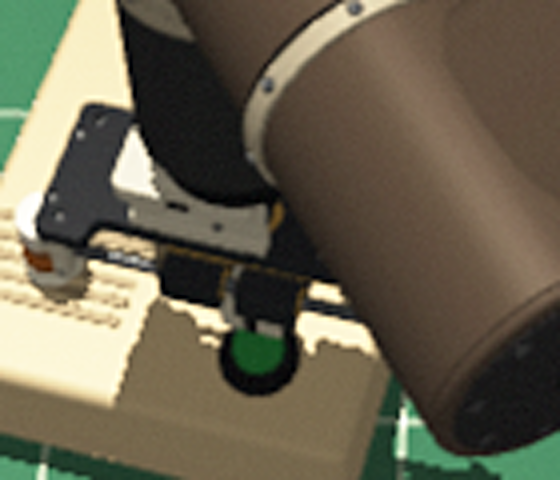

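The fingertips are directly over the green button at (258,352) in the crop. I'll descend slowly and watch the force.

```bash
python3 -m handwheel '[[-1,0,0,0.5,0,0,0],[-1,0,0,0.4,0,0,0],[-1,0,0,0,0,0,0]]'
python3 -m handwheel '[[-1,0,0,0.12,0,0,0],[-1,0,0,0.12,0,0,0],[-1,0,0,0,0,0,0]]'
python3 -m handwheel '[[-1,0,0,0.08,0,0,0],[-1,0,0,0.08,0,0,0],[-1,0,0,0,0,0,0]]'
```

```text
clock: 15.2
tool_pos: [0.6253, 0.1577, 0.2838]
orientation: [179.9, -0.1, -102.7]
force: [-0.4, -0.7, 0.1]
opening: 0.0003
gripper_force: 0.0
clock: 15.58
tool_pos: [0.6259, 0.1579, 0.2794]
orientation: [-180.0, 0.0, -102.6]
force: [0.3, 0.5, 2.1]
opening: 0.0006
gripper_force: 1.0
clock: 15.95
tool_pos: [0.6259, 0.1579, 0.2754]
orientation: [-180.0, 0.0, -102.6]
force: [-0.5, 0.6, 4.2]
opening: 0.0003
gripper_force: 2.1
```

```bash
python3 -m handwheel '[[-1,0,0,0.05,0,0,0],[-1,0,0,0,0,0,0]]'
python3 -m handwheel '[[-1,0,0,0.05,0,0,0],[-1,0,0,0,0,0,0]]'
python3 -m handwheel '[[-1,0,0,0.05,0,0,0],[-1,0,0,0,0,0,0]]'
```

```text
clock: 16.2
tool_pos: [0.6259, 0.1579, 0.2744]
orientation: [-180.0, 0.0, -102.6]
force: [-1.7, 0.4, 6.5]
opening: 0.0005
gripper_force: 3.3
clock: 16.45
tool_pos: [0.6258, 0.1579, 0.2743]
orientation: [-179.9, 0.0, -102.6]
force: [-5.6, 0.2, 14.3]
opening: 0.0005
gripper_force: 6.9
clock: 16.7
tool_pos: [0.6258, 0.1579, 0.2741]
orientation: [-179.9, 0.0, -102.6]
force: [-8.0, 0.0, 21.5]
opening: 0.0003
gripper_force: 10.6
```

The button bottomed at TCP z ≈ 0.2743. I'll release in small steps to confirm the full 6 mm of travel.

```bash
python3 -m handwheel '[[-1,0,0,-0.15,0,0,0],[-1,0,0,-0.1,0,0,0],[-1,0,0,0,0,0,0]]'
python3 -m handwheel '[[-1,0,0,-0.08,0,0,0],[-1,0,0,0,0,0,0]]'
python3 -m handwheel '[[-1,0,0,-0.02,0,0,0],[-1,0,0,0,0,0,0]]'
python3 -m handwheel '[[-1,0,0,-0.02,0,0,0],[-1,0,0,0,0,0,0]]'
```

```text
clock: 17.08
tool_pos: [0.6259, 0.1579, 0.2777]
orientation: [-180.0, 0.0, -102.7]
force: [1.0, -0.4, 3.5]
opening: 0.0006
gripper_force: 1.5
clock: 17.32
tool_pos: [0.6259, 0.1579, 0.2795]
orientation: [-180.0, 0.0, -102.7]
force: [0.9, -0.1, 1.8]
opening: 0.0003
gripper_force: 0.9
clock: 17.58
tool_pos: [0.6257, 0.1579, 0.28]
orientation: [180.0, -0.0, -102.7]
force: [1.3, -0.0, 1.9]
opening: 0.0005
gripper_force: 0.8
clock: 17.82
tool_pos: [0.6256, 0.1578, 0.2805]
orientation: [180.0, -0.0, -102.7]
force: [-0.3, 0.7, 1.0]
opening: 0.0002
gripper_force: 0.7
```

The fingers still touch at 0.2805, so the travel was the full 6 mm. I'll lift clear and check.

```bash
python3 -m handwheel '[[-1,0,0,-0.6,0,0,0],[-1,0,0,-1,0,0,0],[-1,0,0,-1,0,0,0],[-1,0,0,-1,0,0,0],[-1,0,0,-1,0,0,0]]'
python3 -m handwheel '[[-1,0.6,1,0,0,0,0],[-1,0.6,1,0,0,0,0],[-1,0.6,1,0,0,0,0],[-1,0.6,1,0,0,0,0],[-1,0.6,1,0,0,0,0]]'
python3 -m handwheel '[[-1,0,1,0,0,0,0],[-1,0,1,0,0,0,0],[-1,0,0,0,0,0,0],[-1,0,0,0,0,0,0]]'
python3 - <<'E'
from plant import *
import cv2,numpy as np
s=snapshot("scene")["color"];w=snapshot("wrist")["color"];print(get_obs()["clock"])
a=cv2.resize(s[140:290,180:400],(800,545))[:300*545//300]
b=cv2.resize(w,(400,300));c=cv2.resize(s[145:270,225:400],(400,286))
o=np.zeros((300,800,3),np.uint8);o[:,:400]=b;o[:286,400:]=c
cv2.imwrite("pics/f.png",o[:,:,::-1])
E
```

```text
clock: 18.45
tool_pos: [0.6254, 0.1576, 0.3974]
orientation: [-180.0, 0.0, -102.7]
force: [-0.1, 0.7, -0.2]
opening: 0.0002
gripper_force: 0.0
clock: 19.08
tool_pos: [0.4862, 0.1115, 0.3965]
orientation: [-180.0, 0.0, -102.7]
force: [-0.4, -0.3, 0.5]
opening: 0.0002
gripper_force: 0.0
clock: 19.58
tool_pos: [0.4387, 0.123, 0.3964]
orientation: [-180.0, 0.0, -102.6]
force: [0.1, -0.1, -0.7]
opening: 0.0005
gripper_force: 0.0
19.675
```

View pics/f.png

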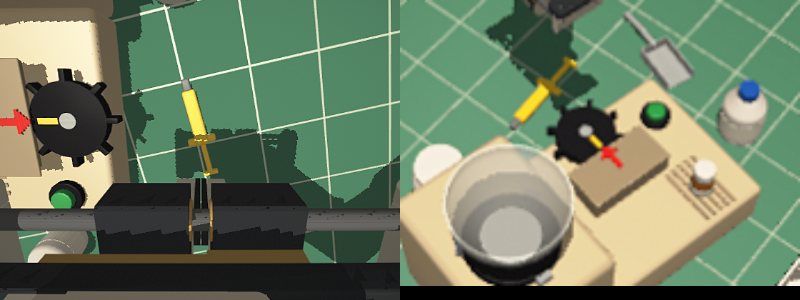

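The yellow bar points at the red pointer in both views (wrist (48,121) → (30,121)). The button is back up and the loose items still in view have not moved.

```bash
python3 -c "
from plant import *
print(close_job())"
```

```text
the job is handed in; nothing more can be done
None
```

The job is handed in: the wheel went round three clicks and rests with its yellow bar at the red pointer, the start button was then pressed fully down and came back up, and nothing was picked up or seen to move.

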